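Zero the shaker and hold its guard gate open

TASK

The flask on the shaker is about to be taken out. First turn the speed knob back to its zero stop, then squeeze the yellow catch's two tabs together and after it the blue catch's, well in; then swing the gate out by its red post, past its detent, and hold it wide open, about square to the shaker's front. Finish while still holding the gate there (its spring would close it), and leave the tube rack, the flask and the beaker where they are.

Things in the scene. Friction and masses are not known exactly. Their poses are not given: they have to be found in the camera images.
- shaker: low white orbital shaker, fixed: 250 x 290 x 90 mm high, with a clear guard up to 180 mm. Origin: centre of its underside. x axis: from its front (the side with the gate, facing the robot) to its back; y axis: along its front; z up. The top rail along the front, top at 180 mm, 107 mm in front of the origin, carries the two catches
- speed_knob (a joint): angle of the black speed knob, rad: 0 at its zero stop, grows clockwise seen from above (up to 2.4); turn it anticlockwise to get to 0. It turns with 0.03 N m of friction and stays where it is left
- speed_knob_grip (a point): point on the knob's axis, in the middle of the height to grip. The knob is a black bar grip 38 mm long, 14 mm wide, 32 mm high above a 40 mm disc; its top is 7 mm above this point, the disc's top 23 mm below it. x axis: along the bar, turning with it (at zero it lies along the console's x axis, white mark towards the robot); z up
- console: grey control console with black top that carries the knob in the middle of its top, fixed to the bench, 130 x 100 x 100 mm high; stands left or right of the shaker (the tube rack stands on the other side). Origin: centre of its underside
- yellow_mid (a point): middle of the yellow squeeze catch on the top rail (left or right, varies; the catches are 110 mm apart), half-way between its two upright tabs, at the height to squeeze them. Tabs 22 (x) x 6 (y) x 45 mm high, tops 20 mm above this point, foot plate 26 mm below it. Outer faces 54 mm apart along y at rest, 26 mm pressed in. Claws on the tabs hook the gate shut. Axes parallel to the shaker's
- yellow_tab_p (a joint): slide of the yellow catch's tab on the left side (towards the shaker's +y), m: 0 at rest (outward), grows as it is pushed inward towards the other tab, stop at 0.014; the claw is clear of the gate from 0.008 on. Takes about 3 N and stays where it is left
- yellow_tab_n (a joint): slide of the yellow catch's tab on the right side (towards the shaker's -y), m: 0 at rest (outward), grows as it is pushed inward towards the other tab, stop at 0.014; the claw is clear of the gate from 0.008 on. Takes about 3 N and stays where it is left
- blue_mid (a point): middle of the blue squeeze catch on the top rail (left or right, varies; the catches are 110 mm apart), half-way between its two upright tabs, at the height to squeeze them. Tabs 22 (x) x 6 (y) x 45 mm high, tops 20 mm above this point, foot plate 26 mm below it. Outer faces 54 mm apart along y at rest, 26 mm pressed in. Claws on the tabs hook the gate shut. Axes parallel to the shaker's
- blue_tab_p (a joint): slide of the blue catch's tab on the left side (towards the shaker's +y), m: 0 at rest (outward), grows as it is pushed inward towards the other tab, stop at 0.014; the claw is clear of the gate from 0.008 on. Takes about 3 N and stays where it is left
- blue_tab_n (a joint): slide of the blue catch's tab on the right side (towards the shaker's -y), m: 0 at rest (outward), grows as it is pushed inward towards the other tab, stop at 0.014; the claw is clear of the gate from 0.008 on. Takes about 3 N and stays where it is left
- gate (a joint): angle of the gate, rad: 0 shut; grows as its free (right, -y) end swings out towards the robot and round to the left, clockwise from above; 1.57 is square to the front, stop at 1.65. A sprung ball resists from about 0.1 to 0.5 rad (about 5 N at the red post); a closing spring pulls it back throughout (1 N at the post when shut, 3 N when wide), so it swings back if let go
- gate_post (a point): point on the axis of the gate's upright round red handle post, 16 mm across, at the height to grip it (level with the catches' middles); its top is 18 mm above this point, free all round from 54 mm below it. When shut it stands 64 mm in front of the line of the catches, half-way between them. Moves with the gate, 119 mm from the hinge line
- gate_hinge (a point): point on the gate's upright hinge line at the left (+y) end of the shaker's front, at the height of point gate_post
- tube_rack: white rack with capped tubes, 110 x 70 x 100 mm high, loose; leave it alone. Origin: centre of its underside
- flask: small conical glass flask, 72 mm across, 90 mm high, loose on the shaker's platform inside the guard; leave it alone. Origin: centre of its underside
- beaker: glass beaker, 70 mm across, 80 mm high, loose on the bench in front of the shaker, below the height at which the gate swings; leave it alone. Origin: centre of its underside

How it is judged:
By the outcome, as a careful person would: the job done as asked, in the order asked, and still so for the second after the job is handed in, while the arm keeps its last pose, push and grip.
It also fails if it takes over 64 s, if anything falls off the work surface, if the arm or the gripper's body presses on something with over 40 N, if the wrist force passes 120 N, or if a joint passes its speed limit or range.

ROBOT

A 7-joint arm with a two-finger parallel gripper is mounted at the origin on the work surface. World frame = base frame: x ahead of the robot, y to its left, z up, the work surface at z = 0. Lengths are in m, angles in degrees, forces in N, time in s.
With the tool pointing down it reaches from about 0.4 to 0.925 m from the base axis. Payload 4.1 kg.
Tool frame: the origin (TCP) lies on the centre line of the jaws, within the pads' length; the fingertips stand ahead of it and the grasp point (between the pads) lies 2 mm behind it (ctrl.finger_overhang is the x of the fingertips in the tool frame, in m); x points along the fingers, y is the direction in which the jaws open and shut, and the axes are right-handed (so a half turn about x gives the same grasp; the last joint's range is limited). The gripper opens to 85 mm and grips with 20 to 120 N. Pads are 22 mm wide; open, the fingers measure 114 mm over their backs; the gripper's body (76 mm by 85 mm) begins 54 mm behind the grasp point. The pads swing forward as they close: fully open they stand 13 mm farther back than shut.
Start: joints at [64.916, 22.827, 2.584, 88.041, -1.071, 69.15, -2.905], TCP at [0.216, -0.613, 0.248] pointing down, gripper open.
Joint ranges: [-161.44, 161.44], [-28.35, 127.94], [-78.24, 83.42], [0, 140.83], [-78.03, 258.03], [13.02, 114.36], [-168.23, 168.23]. Speed limits (degrees/s): [147.25, 147.25, 180, 180, 180, 180, 180].

INTERFACE

Orientations are given as [roll, pitch, yaw] about the fixed x, y, z axes, in that order (R = Rz(yaw) Ry(pitch) Rx(roll)).
In Python, from station import ctrl gives the robot as it stands. The module is installed in compiled form; this text tells all that it offers.
- The arm moves only by the shell command python3 -m jog 'ROWS'. ROWS is JSON, a list of rows, each a list of 5 numbers: the shift along the world's x, y, z in m, then the turn about the world's z in degrees, then the opening, from -1 (shut) to 1 (fully open), so that 0 is half open. A call has 1 to 8 rows; each row shifts and turns the pose as measured when the row begins; what a row does not reach is not made up. A row lasts 1/8 s, in which the tool goes at most 62.5 mm and 10.7 degrees, less where a joint would pass 70% of its speed; a pose out of reach is approached as far as the arm can. A call is refused whole if a number of a shift passes 0.0625 or a number of a turn 10.7, either way. A call with a gripper value outside its range is refused whole. The fingers move at their own pace and stop on an object; the grip force is fixed at half the most. Time passes only in rows, so rows that do not move let the fingers close. It gives the time, the measured TCP pose, the force and the opening at its end, in the units of the state.
- ctrl.sense(): the state, without advancing time (a new reading comes with each control period).
- ctrl.grab_frame(name): name is "scene" or "top" or "wrist"; returns (picture, depth): 480x640x3 uint8, red, green, blue; 480x640 float32, m along the optical axis (not along the pixel's ray), 0 where there is no reading.
- ctrl.camera_params(name): a dict with "vfov" (degrees; the focal length in pixels is half the picture's height over the tangent of half this angle, whatever the lens; pixels are square), "cx", "cy" (the principal point, pixels), "extrinsics" (4x4, takes a point from world to camera coordinates). Camera axes: x right, y down, z forward; pixel columns grow to the right and rows downward; lengths in m; the calibration is good to about 2 mm. A picture is of the moment at which its call begins: read the wrist's pose just before it. camera_params takes no time and is no camera call; for the wrist camera it gives the pose at the moment of the call.
- ctrl.job_done(): hands the job in, once; it reports no verdict.
The state is a dict: "t": time; "joint_pos": joint angles; "qvel": joint speeds; "tau": joint torques, N m; "tool_pos": TCP position; "tool_rot": TCP orientation; "contact_force": force on the tool from outside, world axes, zero at the start; "wrist_torque": the same for the moment, N m; "gripper_width": opening from 0.0 (shut) to 1.0 (fully open).
Only numpy, scipy, OpenCV 4.12 (cv2) and the standard library are available. Lean on these libraries where they do the work, as an engineer would, in place of code of your own. Each camera call takes 0.05 s, during which the arm holds its last target.

## Working session

There is one attempt and no reset: what is moved stays moved. The work goes in short steps, Python scripts to look and compute and a shell command to move; the robot and the scene stay as the last step left them, time stands still between calls to the robot, and variables do not carry over. Pictures are saved under pics/ and viewed, and the job is handed in when it is done.

```bash
ls; mkdir -p pics; cat > h.py <<'E'
import numpy as np, cv2
from station import ctrl
def cam(n):
    p=ctrl.camera_params(n); f=240/np.tan(np.radians(p['vfov'])/2)
    return f,p['cx'],p['cy'],np.array(p['extrinsics'])
def cloud(n,d,P):
    f,cx,cy,E=P; v,u=np.mgrid[0:480,0:640]
    X=np.stack([(u-cx)/f*d,(v-cy)/f*d,d,np.ones_like(d)],-1)@np.linalg.inv(E).T
    return X[...,:3]
def onplane(P,u,v,z):
    f,cx,cy,E=P; I=np.linalg.inv(E); o=I[:3,3]; r=I[:3,:3]@np.array([(u-cx)/f,(v-cy)/f,1]); return o+r*(z-o[2])/r[2]
E
python3 - <<'E'
from h import *
s=ctrl.sense(); print(s, ctrl.finger_overhang)
for n in ['scene','top','wrist']:
    P=cam(n); im,d=ctrl.grab_frame(n); cv2.imwrite(f'pics/{n}0.png',im[...,::-1]); np.savez(f'{n}0.npz',im=im,d=d,E=P[3],k=P[:3]); print(n,P, (d>0).mean())
E
```

```text
pics
{'t': 0.0, 'joint_pos': array([64.91493926, 22.87403457,  2.58124377, 88.11555384, -1.06963003,
       69.14969448, -2.90335799]), 'qvel': array([-0.03384068,  0.06061378, -0.10429377,  0.06961345,  0.06341121,
        0.06250541,  0.04913123]), 'tau': array([ 2.59168910e-04, -4.75116706e+01,  1.36481099e+00, -2.54220808e+01,
        1.13813969e-02,  9.47974127e-03, -6.12514754e-06]), 'tool_pos': array([ 0.21584126, -0.61246896,  0.24722923]), 'tool_rot': array([-84.98262866,  89.88482676, 114.43781044]), 'contact_force': array([-0.48915243, -0.17836756,  0.81086089]), 'wrist_torque': array([0.01519987, 0.02012477, 0.00903318]), 'gripper_width': 0.998530750676743} 0.017
scene (np.float64(585.7195920536914), 320.5846584948476, 237.8557841866716, array([[-0.85946763,  0.51118389, -0.00253277,  0.5545713 ],
       [ 0.27421527,  0.45685293, -0.84622183, -0.06576024],
       [-0.43141787, -0.7279948 , -0.53282473,  1.5886093 ],
       [ 0.        ,  0.        ,  0.        ,  1.        ]])) 0.9960579427083334
top (np.float64(461.15386778226303), 315.6982388512984, 233.7114844923152, array([[ 0.01725109, -0.99925843,  0.03442355, -0.03164365],
       [-0.98987902, -0.0219193 , -0.14021083,  0.66557131],
       [ 0.1408614 , -0.03165636, -0.98952309,  0.83309456],
       [ 0.        ,  0.        ,  0.        ,  1.        ]])) 0.9959212239583334
wrist (np.float64(364.00036522475307), 322.3474600623332, 235.2179383254894, array([[ 0.33232052, -0.94316231, -0.00281461, -0.64845784],
       [-0.90341447, -0.3191699 ,  0.28630904, -0.03817752],
       [-0.27093423, -0.09260361, -0.95813319,  0.3792377 ],
       [ 0.        ,  0.        ,  0.        ,  1.        ]])) 0.99607421875
```

View pics/scene0.png

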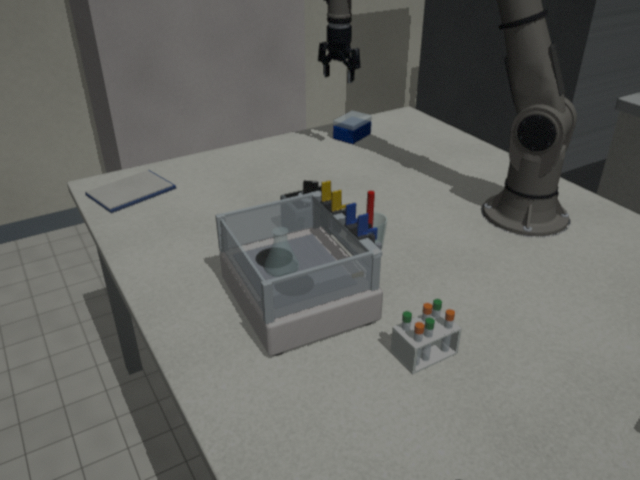

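View pics/top0.png

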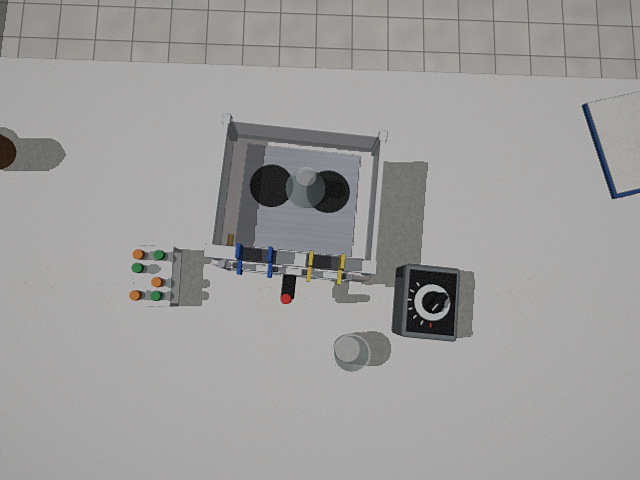

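The top view shows the shaker with the blue catch at about (254,255), yellow at (326,262), red post at (287,299), the console and knob on the right at (432,302), and the beaker at (351,350) to the right of the post. Next I'll measure them.

```bash
python3 - <<'E'
from h import *
for n in ['top','scene']:
    z=np.load(n+'0.npz'); im=z['im'];d=z['d'];P=(*z['k'],z['E']); X=cloud(n,d,P)
    hsv=cv2.cvtColor(im,cv2.COLOR_RGB2HSV); H,S,V=[hsv[...,i].astype(int) for i in range(3)]
    M={'red':((H<6)|(H>174))&(S>150)&(V>80),'yel':(H>18)&(H<32)&(S>150)&(V>80),'blue':(H>105)&(H<130)&(S>150)&(V>60)}
    for k,m in M.items():
        c,l,st,ce=cv2.connectedComponentsWithStats(m.astype(np.uint8))
        for i in range(1,c):
            if st[i,4]<12: continue
            q=X[l==i]; 
            top=q[q[:,2]>np.percentile(q[:,2],95)-0.006]
            print(n,k,ce[i].round(1),st[i],'zmax',q[:,2].max().round(3),'med',np.median(top,0).round(4), 'min',top.min(0).round(3),'max',top.max(0).round(3))
z=np.load('top0.npz'); im=z['im']
cv2.imwrite('pics/knob0.png',cv2.resize(im[255:350,385:480,::-1],None,fx=6,fy=6,interpolation=cv2.INTER_CUBIC))
cv2.imwrite('pics/fr0.png',cv2.resize(im[235:315,200:390,::-1],None,fx=4,fy=4,interpolation=cv2.INTER_CUBIC))
E
```

```text
top red [285.4 298.4] [281 294  10  10  82] zmax 0.232 med [0.5431 0.0309 0.2294] min [0.536 0.024 0.227] max [0.549 0.037 0.232]
top yel [309.9 262.8] [307 251   6  26  74] zmax 0.919 med [ 0.6029 -0.0061  0.2321] min [ 0.542 -0.008  0.228] max [0.614 0.009 0.919]
top yel [340.6 266.8] [337 255   8  26  84] zmax 0.235 med [ 0.5981 -0.0528  0.2313] min [ 0.589 -0.056  0.227] max [ 0.609 -0.05   0.235]
top blue [606.4 160.3] [584 104  56  94 301] zmax 0.919 med [ 0.8264 -0.6173  0.0115] min [ 0.542 -0.687  0.009] max [0.961 0.009 0.919]
top blue [237.7 250.3] [236 243   5  15  53] zmax 0.235 med [0.6117 0.1038 0.2316] min [0.602 0.101 0.228] max [0.623 0.106 0.235]
top blue [269.6 260.9] [267 247   6  31 112] zmax 0.234 med [0.6079 0.0564 0.232 ] min [0.599 0.054 0.23 ] max [0.618 0.059 0.234]
top blue [238.9 266.4] [237 259   5  15  57] zmax 0.198 med [0.5907 0.1054 0.1939] min [0.581 0.102 0.191] max [0.602 0.109 0.198]
scene red [370.5 205.5] [368 191   6  33 138] zmax 0.792 med [0.5457 0.0369 0.228 ] min [0.539 0.03  0.224] max [1.18  0.903 0.792]
scene yel [331.4 196. ] [322 181  23  30 328] zmax 0.792 med [ 0.6051 -0.0037  0.227 ] min [ 0.593 -0.054  0.223] max [1.18  0.903 0.792]
scene blue [341.9 132.1] [334 126  19  17 106] zmax 0.051 med [ 0.158  -0.6816  0.0449] min [ 0.148 -0.717  0.042] max [ 0.176 -0.651  0.051]
scene blue [350.7 213.8] [347 204  10  20 152] zmax 0.231 med [0.6098 0.0594 0.2266] min [0.603 0.055 0.222] max [0.62  0.063 0.231]
scene blue [363.9 225.4] [358 215  19  20 180] zmax 0.792 med [0.6136 0.1071 0.226 ] min [0.607 0.104 0.222] max [1.18  0.903 0.792]
```

```bash
python3 - <<'E'
from h import *
z=np.load('top0.npz'); im=z['im'];d=z['d'];P=(*z['k'],z['E']); X=cloud('top',d,P)
# console top, bench height
print('bench',np.median(X[380:440,200:300,2]))
Z=X[...,2]
for name,(a,b,c,e),lo,hi in [('consoletop',(255,350,385,480),.09,.112),('knobtop',(270,335,400,465),.125,.16),('beaker',(325,375,325,375),.06,.1)]:
    sub=X[a:b,c:e]; m=(sub[...,2]>lo)&(sub[...,2]<hi); 
    q=sub[m]; print(name,m.sum(),np.median(q,0),q.min(0),q.max(0))
    if m.sum()>5: print(cv2.minAreaRect((q[:,:2]*1000).astype(np.float32)))
sub=X[270:335,400:465,2]
print((sub[::4,::4]*1000).astype(int))
E
```

```text
bench -0.0004801989608334556
consoletop 3673 [ 0.5385265  -0.21733838  0.10049255] [ 0.47328996 -0.27705909  0.09002545] [ 0.6084534  -0.16888327  0.11198716]
((541.5109252929688, -223.25511169433594), (100.87445068359375, 130.0193328857422), 85.4832534790039)
knobtop 236 [ 0.54121369 -0.22124256  0.14266213] [ 0.52417894 -0.23829728  0.12538061] [ 0.55815204 -0.20660753  0.14723616]
((541.3130493164062, -223.03097534179688), (14.775522232055664, 37.95117950439453), 47.955665588378906)
beaker 402 [ 0.44001112 -0.09281676  0.078544  ] [ 0.41395954 -0.11803811  0.06006247] [ 0.48190494 -0.0500727   0.08340194]
((447.8724365234375, -84.0931625366211), (67.87610626220703, 67.86174011230469), 0.7713056206703186)
[[ 54  90  98 101 100  97 100  99 101  98  97  98 100 100 100   2   2]
 [ 61  94 101  99 101 101 100 101 100  99 102 102  98 100 101   0   0]
 [ 61  93  97 100 101 100 101 103 102 100 100 101 101 103 101  -2   0]
 [ 69  96  99  98 100  99 102 102  97 102 101 101 100  99 103   1  -1]
 [ 67  95 100  99  99 100 105 107 106 104 102 101 103 103  98   0   2]
 [ 69  97 101 102 101 107 107 103 107 106 107 104 101  99 101  -1   0]
 [ 72  96 101 102 105 105 109 114 114 120 141 144 100  99 100   0   0]
 [ 76  98 101 101 105 107 110 114 118 142 143 142 105 100 100  -1   1]
 [ 74  95 100 102 106 106 110 117 141 142 142 111 105  98 100   2  -1]
 [ 78  97  99  98 104 107 113 138 142 143 113 104 106 101  99   0   0]
 [ 81  96 101 101 104 103 106 124 142 142 114 105 104 101  97   0  -1]
 [ 82  98 101 101 102 105 103 105 105 106 105 107 100 100  98   0  -2]
 [ 85  96 102  98  99 100 102 108 103 107 104  99  97  99  99   0   0]
 [ 89  99 101  98  99 100 100  98 102 101 100 101  98 101  98  -2  -1]
 [ 90  98  99  99 102 100 101  99 101 101 100 100  98 103  97   1   0]
 [ 94  98 101 101 102 100 101 100  98 100 101 101 104 101  98   0   0]
 [ 89 100  97  98 100 100  99 101 100 100 103  99  97 103  94  -1   0]]
```

View pics/knob0.png

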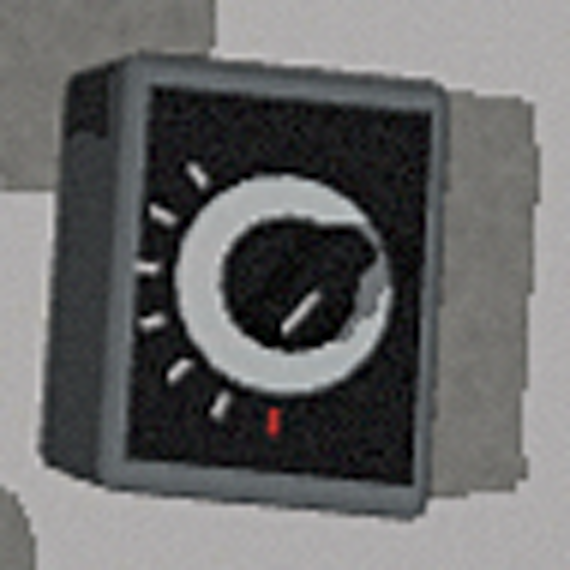

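View pics/fr0.png

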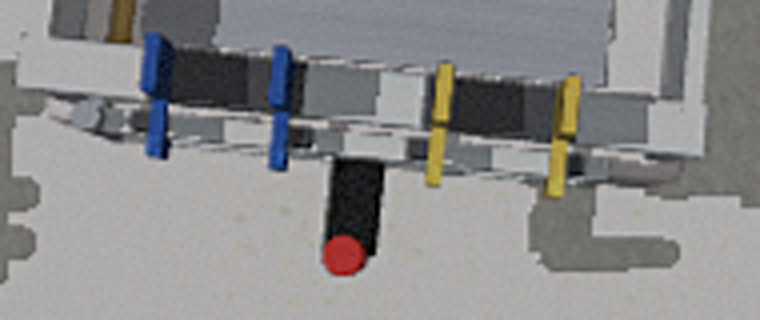

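```bash
cat >> h.py <<'E'
from scipy.spatial.transform import Rotation as R
def st():
    s=ctrl.sense(); M=R.from_euler('xyz',s['tool_rot'],degrees=True).as_matrix()
    print('t',s['t'],'pos',s['tool_pos'].round(4),'yjaw',np.degrees(np.arctan2(M[1,1],M[0,1])).round(1),'xz',M[2,0].round(4),'F',s['contact_force'].round(1),'T',s['wrist_torque'].round(2),'w',round(s['gripper_width'],3),'j',s['joint_pos'].round(0))
E
python3 - <<'E'
from h import *
st()
z=np.load('top0.npz'); im=z['im'];d=z['d'];P=(*z['k'],z['E']); X=cloud('top',d,P)
# shaker-frame heights along front
ym=np.array([.6005,-.0295]);bm=np.array([.6098,.0801]); m=(ym+bm)/2; a=np.radians(-5)
ex=np.array([np.cos(a),np.sin(a)]);ey=np.array([-ex[1],ex[0]])
q=X[235:320,195:395].reshape(-1,3); sx=(q[:,:2]-m)@ex; sy=(q[:,:2]-m)@ey
for lo in np.arange(.06,.16,.01):
    k=(sy>lo)&(sy<lo+.01)&(sx<-.005)&(q[:,2]>.12)
    if k.any(): print(lo.round(2),k.sum(),'sx',sx[k].min().round(3),sx[k].max().round(3),'z',np.percentile(q[k,2],[5,95]).round(3))
k=(abs(sy)<.02)&(sx>-.1)&(sx<0)&(q[:,2]>.05)
for lo in np.arange(-.08,0.0,.008):
    kk=k&(sx>lo)&(sx<lo+.008); print('gate',lo.round(3),kk.sum(),(np.percentile(q[kk,2],[5,50,95]).round(3) if kk.any() else ''))
E
```

```text
t 0.15 pos [ 0.2159 -0.6126  0.2475] yjaw -70.6 xz -1.0 F [ 0.1  0.2 -0.2] T [ 0.01 -0.    0.  ] w 1.0 j [65. 23.  3. 88. -1. 69. -3.]
0.06 64 sx -0.023 -0.005 z [0.161 0.187]
0.07 130 sx -0.032 -0.005 z [0.162 0.232]
0.08 58 sx -0.032 -0.006 z [0.177 0.23 ]
0.09 49 sx -0.023 -0.005 z [0.161 0.184]
0.1 82 sx -0.024 -0.005 z [0.141 0.18 ]
0.11 56 sx -0.024 -0.005 z [0.121 0.181]
0.12 26 sx -0.01 -0.005 z [0.146 0.181]
0.13 23 sx -0.01 -0.006 z [0.129 0.18 ]
gate -0.08 0 
gate -0.072 37 [0.209 0.229 0.231]
gate -0.064 70 [0.156 0.229 0.231]
gate -0.056 63 [0.156 0.158 0.161]
gate -0.048 65 [0.155 0.158 0.16 ]
gate -0.04 65 [0.155 0.158 0.159]
gate -0.032 65 [0.155 0.158 0.16 ]
gate -0.024 133 [0.103 0.163 0.174]
gate -0.016 85 [0.162 0.165 0.181]
gate -0.008 169 [0.089 0.179 0.181]
```

```bash
python3 -m jog '[[0.036,0.043,0,-7,1],[0.036,0.043,0,-7,1],[0.036,0.043,0,-7,1],[0.036,0.043,0,-7,1],[0.036,0.043,0,-7,1],[0.036,0.043,0,-7,1],[0.036,0.043,0,-7,1],[0.036,0.043,0,-7,1]]'; python3 -c "from h import *;st()"
```

```text
t: 1.15
tool_pos: [0.5047, -0.2609, 0.2451]
tool_rot: [-19.8, 89.8, 121.1]
contact_force: [1.0, -0.7, -0.1]
gripper_width: 1.002
t 1.15 pos [ 0.5047 -0.2609  0.2451] yjaw -129.2 xz -1.0 F [ 1.  -0.7 -0.1] T [-0.05 -0.07 -0.  ] w 1.002 j [  25.   15.   -2.  100.    0.   66. -106.]
```

```bash
python3 -m jog '[[0.03,0.03,0,-2.5,1],[0.007,0.008,0,0,1],[0,0,0,0,1]]'; python3 - <<'E'
from h import *
st()
P=cam('wrist'); im,d=ctrl.grab_frame('wrist'); cv2.imwrite('pics/w1.png',im[...,::-1]); X=cloud('wrist',d,P)
m=(X[...,2]>.128)&(X[...,2]<.152)&(abs(X[...,0]-.541)<.04)&(abs(X[...,1]+.223)<.04)
q=X[m]; print(m.sum(),np.median(q,0),cv2.minAreaRect((q[:,:2]*1000).astype(np.float32)),np.percentile(q[:,2],[10,90]))
E
```

```text
t: 1.52
tool_pos: [0.5447, -0.2163, 0.2442]
tool_rot: [-22.0, 89.6, 116.7]
contact_force: [0.0, -0.9, 0.7]
gripper_width: 0.997
t 1.525 pos [ 0.5447 -0.2163  0.2442] yjaw -131.2 xz -1.0 F [ 0.  -0.9  0.7] T [-0.03  0.05 -0.02] w 0.997 j [  20.   17.   -3.   97.    1.   67. -114.]
1238 [ 0.54144913 -0.2250189   0.14324083] ((539.8758544921875, -223.78060913085938), (14.056597709655762, 37.35341262817383), 47.28947448730469) [0.14077299 0.14437225]
```

View pics/w1.png

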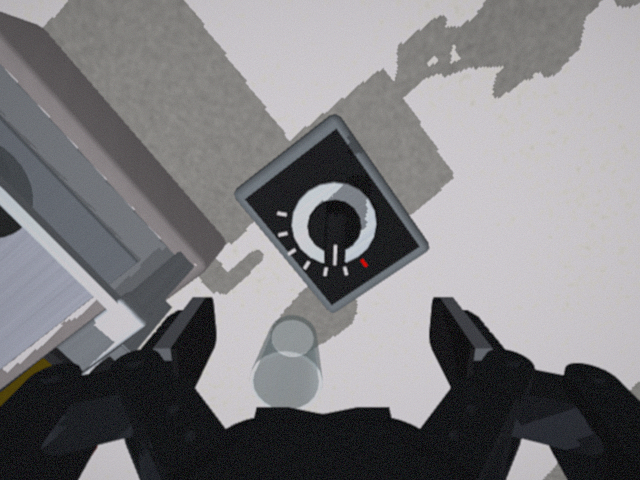

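The wrist view shows the knob at (335,222), with its white mark about 37° clockwise of the red zero tick at (364,263), and the jaws square to the bar. Descending.

```bash
python3 -m jog '[[-0.0045,-0.007,-0.03,-1,1],[0,0,-0.04,0,0.5],[0,0,-0.025,0,0],[0,0,0,0,0]]'; python3 -c "from h import *;st()"
```

```text
t: 2.08
tool_pos: [0.5341, -0.2336, 0.1479]
tool_rot: [31.1, 89.8, 168.0]
contact_force: [-1.3, 0.4, 0.3]
gripper_width: 0.502
t 2.075 pos [ 0.5341 -0.2336  0.1479] yjaw -133.1 xz -1.0 F [-1.3  0.4  0.3] T [ 0.   -0.04 -0.01] w 0.502 j [  21.   22.   -2.  103.    1.   55. -115.]
```

```bash
python3 -m jog '[[0.006,0.010,0,0,0],[0,0,-0.007,0,0],[0,0,0,0,0]]'; python3 -c "from h import *;st()"
```

```text
t: 2.45
tool_pos: [0.5414, -0.2253, 0.1437]
tool_rot: [167.7, 89.9, -55.5]
contact_force: [0.0, 0.3, -0.6]
gripper_width: 0.5
t 2.45 pos [ 0.5414 -0.2253  0.1437] yjaw -133.2 xz -1.0 F [ 0.   0.3 -0.6] T [ 0.05 -0.04  0.02] w 0.5 j [  20.   22.   -3.  103.    1.   55. -116.]
```

```bash
python3 -m jog '[[-0.001,0.001,-0.009,0,0],[0,0,0,0,-0.3],[0,0,0,0,-1],[0,0,0,0,-1]]'; python3 -c "from h import *;st()"
```

```text
t: 2.95
tool_pos: [0.5412, -0.2241, 0.1352]
tool_rot: [-166.7, 89.8, -29.9]
contact_force: [-0.4, 0.6, -0.2]
gripper_width: 0.15
t 2.95 pos [ 0.5412 -0.2241  0.1352] yjaw -133.2 xz -1.0 F [-0.4  0.6 -0.2] T [ 0.02  0.16 -0.01] w 0.15 j [  20.   22.   -3.  104.    1.   53. -116.]
```

```bash
python3 -m jog '[[0,0,0,0,-1],[0,0,0,6,-1],[0,0,0,6,-1],[0,0,0,6,-1],[0,0,0,6,-1],[0,0,0,5,-1],[0,0,0,3,-1],[0,0,0,0,-1]]'; python3 -c "from h import *;st()"
```

```text
t: 3.95
tool_pos: [0.5414, -0.2237, 0.1351]
tool_rot: [-158.1, 89.8, 11.7]
contact_force: [0.2, 0.7, -0.2]
gripper_width: 0.155
t 3.95 pos [ 0.5414 -0.2237  0.1351] yjaw -100.2 xz -1.0 F [ 0.2  0.7 -0.2] T [0.02 0.   0.03] w 0.155 j [ 26.  23.  -9. 104.   4.  54. -86.]
```

```bash
python3 -m jog '[[0,0,0,3,-1],[0,0,0,2,-1],[0,0,0,1,-1]]'; python3 -c "from h import *;st()"; python3 -m jog '[[0,0,0,2,-1],[0,0,0,2,-1]]'; python3 -c "from h import *;st()"
```

```text
t: 4.32
tool_pos: [0.5414, -0.2236, 0.1352]
tool_rot: [-156.5, 89.8, 19.4]
contact_force: [0.1, 0.1, 0.2]
gripper_width: 0.15
t 4.325 pos [ 0.5414 -0.2236  0.1352] yjaw -94.2 xz -1.0 F [0.1 0.1 0.2] T [ 0.05 -0.02 -0.38] w 0.15 j [ 27.  23. -11. 104.   5.  54. -80.]
t: 4.58
tool_pos: [0.5414, -0.2237, 0.1352]
tool_rot: [-136.4, 89.6, 43.0]
contact_force: [0.6, 1.7, 0.7]
gripper_width: 0.151
t 4.575 pos [ 0.5414 -0.2237  0.1352] yjaw -90.5 xz -1.0 F [0.6 1.7 0.7] T [ 0.18 -0.06 -2.15] w 0.151 j [ 27.  23. -11. 104.   5.  54. -77.]
```

```bash
python3 -m jog '[[0,0,0,-1,-1],[0,0,0,0,0],[0,0,0,0,0.2],[0,0,0.04,0,0.3],[0,0,0.05,0,1],[0,0,0.05,0,1],[0,0,0,0,1]]'; python3 - <<'E'
from h import *
st()
P=cam('wrist'); im,d=ctrl.grab_frame('wrist'); cv2.imwrite('pics/w2.png',im[...,::-1]); X=cloud('wrist',d,P)
m=(X[...,2]>.128)&(X[...,2]<.152)&(abs(X[...,0]-.541)<.04)&(abs(X[...,1]+.223)<.04)
q=X[m]; print(m.sum(),np.median(q,0),cv2.minAreaRect((q[:,:2]*1000).astype(np.float32)))
m=(X[...,2]>.093)&(X[...,2]<.106)&(abs(X[...,0]-.541)<.08)&(abs(X[...,1]+.223)<.07)
q=X[m]; print(m.sum(),cv2.minAreaRect((q[:,:2]*1000).astype(np.float32)))
E
```

```text
t: 5.45
tool_pos: [0.5396, -0.2239, 0.2785]
tool_rot: [94.1, 89.9, -86.5]
contact_force: [0.5, -1.0, 0.3]
gripper_width: 0.998
t 5.45 pos [ 0.5396 -0.2239  0.2785] yjaw -90.6 xz -1.0 F [ 0.5 -1.   0.3] T [ 0.01  0.05 -0.04] w 0.998 j [ 28.  15. -12.  95.   3.  70. -75.]
952 [ 0.54182793 -0.22364622  0.14329361] ((539.4500122070312, -223.46131896972656), (13.95130729675293, 38.24111557006836), 85.72315216064453)
13994 ((539.904296875, -223.5372772216797), (100.10872650146484, 128.6646270751953), 85.5741195678711)
```

View pics/w2.png

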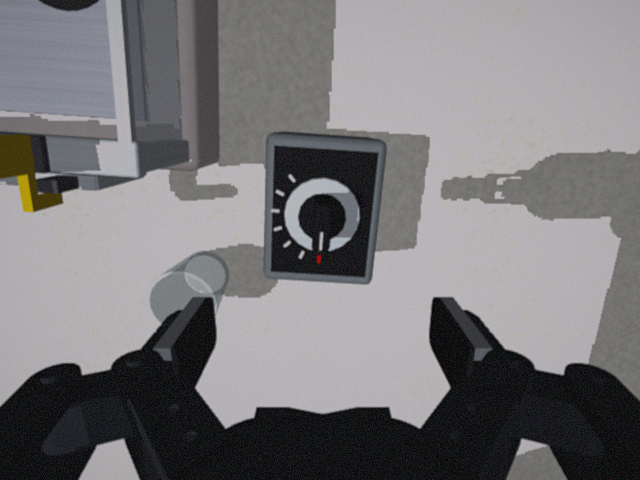

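The white mark at (320,240) now lines up with the red tick at (319,259), and the bar is within 0.2° of the console's axis, so the knob is at its stop. Moving over to the yellow catch.

```bash
python3 -m jog '[[0.013,0.042,0.005,-1,1],[0.013,0.042,0,-1,1],[0.013,0.042,0,-1,1],[0.01,0.035,0,-1,1],[0,0.01,0,0,1],[0,0,0,0,1]]'; cat > cat.py <<'E'
from h import *
import sys
st()
P=cam('wrist'); im,d=ctrl.grab_frame('wrist'); cv2.imwrite(sys.argv[1],im[...,::-1]); X=cloud('wrist',d,P)
hsv=cv2.cvtColor(im,cv2.COLOR_RGB2HSV); H,S,V=[hsv[...,i].astype(int) for i in range(3)]
for k,m in {'yel':(H>18)&(H<32)&(S>130)&(V>40),'blue':(H>105)&(H<130)&(S>130)&(V>40),'red':((H<6)|(H>174))&(S>130)&(V>60)}.items():
    m=m&(X[...,2]>(.222 if k!='red' else .22))&(X[...,2]<.24)
    c,l,s,ce=cv2.connectedComponentsWithStats(m.astype(np.uint8))
    for i in range(1,c):
        if s[i,4]<30: continue
        q=X[l==i]; print(k,s[i],q.mean(0).round(4),cv2.minAreaRect((q[:,:2]*1000).astype(np.float32)))
E
python3 cat.py pics/w3.png
```

```text
t: 6.25
tool_pos: [0.5819, -0.0499, 0.2713]
tool_rot: [10.4, 88.7, -174.0]
contact_force: [0.3, -0.6, 0.1]
gripper_width: 1.001
t 6.25 pos [ 0.5819 -0.0499  0.2713] yjaw -94.5 xz -0.9998 F [ 0.3 -0.6  0.1] T [ 0.04 -0.02 -0.  ] w 1.001 j [ 14.  16. -17.  94.   5.  71. -98.]
yel [218 219  20  48 740] [ 0.6032 -0.0062  0.2301] ((602.2907104492188, -5.291927337646484), (6.631832599639893, 21.92205047607422), 85.66822052001953)
yel [320 219  13  48 542] [ 0.6002 -0.0533  0.231 ] ((598.5552978515625, -53.21809387207031), (5.709064483642578, 21.711673736572266), 86.1032485961914)
blue [  0 219  21  48 680] [0.6102 0.1016 0.2268] ((610.9647827148438, 101.93553161621094), (5.266336441040039, 21.868328094482422), 89.25588989257812)
blue [  85  218   30   48 1013] [0.6083 0.055  0.2291] ((607.5477294921875, 56.57460403442383), (7.886196613311768, 21.250286102294922), 86.27857971191406)
```

View pics/w3.png

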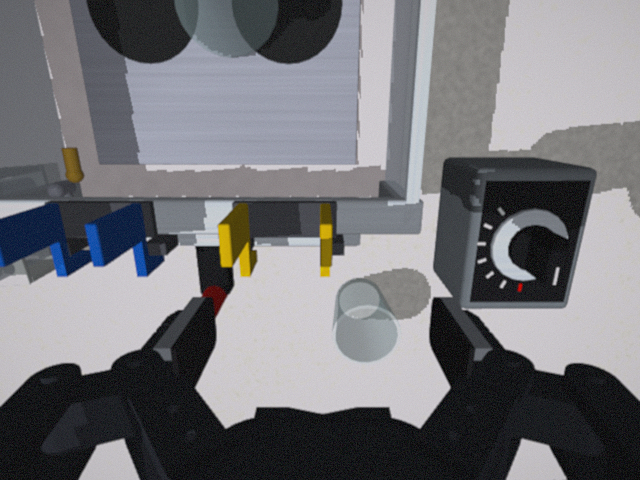

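The wrist view shows both yellow tabs, at (234,235) and (326,240), giving a middle of (0.6005,-0.0295), which agrees with the top view.

```bash
python3 -m jog '[[0.01,0.011,0,0,1],[0.008,0.008,0,0,1],[0,0,0,0,1]]'; python3 -c "from h import *;st()"
```

```text
t: 6.68
tool_pos: [0.6009, -0.0343, 0.271]
tool_rot: [14.4, 88.7, -170.5]
contact_force: [-1.1, 0.1, 0.4]
gripper_width: 1.003
t 6.675 pos [ 0.6009 -0.0343  0.271 ] yjaw -94.8 xz -0.9997 F [-1.1  0.1  0.4] T [-0.03 -0.05 -0.04] w 1.003 j [  12.   18.  -17.   92.    6.   72. -101.]
```

```bash
python3 -m jog '[[0.0,0.004,-0.018,0,1],[0,0.001,-0.018,0,1],[0,0,-0.018,0,1],[0,0,0,0,1]]'; python3 -c "from h import *;st()"
```

```text
t: 7.18
tool_pos: [0.5992, -0.0301, 0.2115]
tool_rot: [14.5, 88.5, -170.4]
contact_force: [0.1, -0.3, -0.0]
gripper_width: 0.999
t 7.175 pos [ 0.5992 -0.0301  0.2115] yjaw -94.9 xz -0.9997 F [ 0.1 -0.3 -0. ] T [ 0.03 -0.01  0.01] w 0.999 j [  12.   21.  -17.   96.    7.   65. -102.]
```

```bash
python3 -m jog '[[0.001,0.0005,-0.001,0,0.5],[0,0,0,0,0],[0,0,0,0,-0.3],[0,0,0,0,-1],[0,0,0,0,-1],[0,0,0,0,-1],[0,0,0,0,-1]]'; python3 -c "from h import *;st()"
```

```text
t: 8.05
tool_pos: [0.6013, -0.0291, 0.2134]
tool_rot: [14.8, 88.7, -170.1]
contact_force: [-0.6, 0.9, -0.5]
gripper_width: 0.255
t 8.05 pos [ 0.6013 -0.0291  0.2134] yjaw -94.9 xz -0.9997 F [-0.6  0.9 -0.5] T [0.14 0.12 0.08] w 0.255 j [  12.   21.  -17.   96.    7.   65. -102.]
```

```bash
python3 -m jog '[[0,0,0,0,0.2],[0,0,0,0,1],[0,0,0.02,0,1],[0,0,0.03,0,1],[-0.01,0,0.015,0,1],[0,0,0,0,1]]'; python3 cat.py pics/w4.png
```

```text
t: 8.8
tool_pos: [0.5907, -0.0297, 0.2796]
tool_rot: [16.5, 88.7, -168.4]
contact_force: [0.6, -0.1, 0.3]
gripper_width: 0.998
t 8.8 pos [ 0.5907 -0.0297  0.2796] yjaw -95.0 xz -0.9997 F [ 0.6 -0.1  0.3] T [ 0.02 -0.04 -0.01] w 0.998 j [  12.   17.  -17.   93.    5.   73. -101.]
yel [293 228  14  46 529] [ 0.6029 -0.0197  0.2308] ((601.2413330078125, -19.259353637695312), (6.044473171234131, 21.85639190673828), 85.47474670410156)
yel [332 228  13  46 517] [ 0.6009 -0.0389  0.2308] ((599.4967651367188, -38.771873474121094), (5.706485271453857, 22.343441009521484), 84.08538818359375)
blue [140 229  25  45 787] [0.6085 0.055  0.2294] ((607.7344360351562, 56.10523986816406), (6.477215766906738, 21.02667808532715), 86.02832794189453)
blue [ 43 230  32  46 976] [0.6116 0.1026 0.229 ] ((611.2220458984375, 103.84890747070312), (7.254248142242432, 21.6799373626709), 85.34107971191406)
red [209 339  31  32 684] [0.5432 0.0295 0.228 ] ((541.4404907226562, 30.401803970336914), (13.947443962097168, 15.41069221496582), 60.971248626708984)
```

View pics/w4.png

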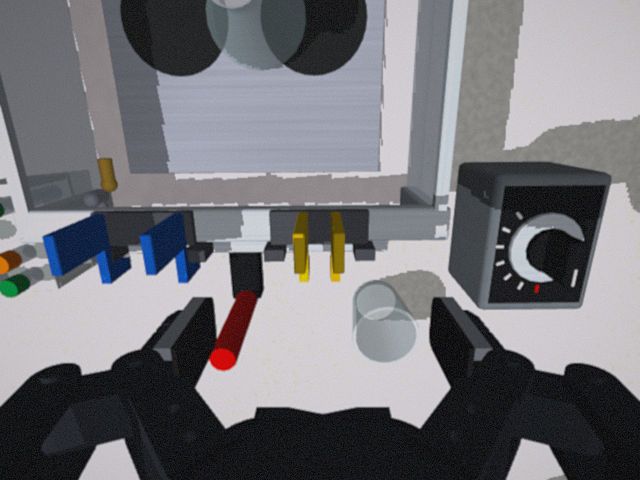

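Both yellow tabs, at (301,250) and (338,250), are now 19.6 mm apart centre to centre. That is about 26 mm over the faces, so they are fully pressed. Blue next, with its middle at (0.6095,0.080).

```bash
python3 -m jog '[[0.006,0.035,0,0,1],[0.006,0.035,0,0,1],[0.004,0.03,0,0,1],[0,0,0,0,1],[0,0,0,0,1]]'; python3 -c "from h import *;st()"
```

```text
t: 9.48
tool_pos: [0.6041, 0.0699, 0.2723]
tool_rot: [17.6, 88.1, -167.6]
contact_force: [0.6, -0.3, -0.1]
gripper_width: 1.002
t 9.475 pos [0.6041 0.0699 0.2723] yjaw -95.1 xz -0.9994 F [ 0.6 -0.3 -0.1] T [-0.   -0.02  0.  ] w 1.002 j [   4.   20.  -20.   90.    7.   73. -111.]
```

```bash
python3 -m jog '[[0.005,0.009,0,0,1],[0.001,0.001,0,0,1],[0,0,0,0,1]]'; python3 -c "from h import *;st()"; python3 -m jog '[[0.0,0.0,-0.018,0,1],[0,0,-0.018,0,1],[0,0,-0.018,0,1],[0,0,0,0,1]]'; python3 -c "from h import *;st()"
```

```text
t: 9.85
tool_pos: [0.6105, 0.0775, 0.2715]
tool_rot: [19.5, 88.0, -165.9]
contact_force: [1.2, -0.5, -0.1]
gripper_width: 1.003
t 9.85 pos [0.6105 0.0775 0.2715] yjaw -95.4 xz -0.9994 F [ 1.2 -0.5 -0.1] T [ 0.06 -0.01 -0.01] w 1.003 j [   4.   20.  -20.   89.    7.   74. -112.]
t: 10.35
tool_pos: [0.6091, 0.0762, 0.2121]
tool_rot: [19.8, 87.8, -165.7]
contact_force: [-0.6, -0.0, 0.3]
gripper_width: 0.997
t 10.35 pos [0.6091 0.0762 0.2121] yjaw -95.4 xz -0.9993 F [-0.6 -0.   0.3] T [ 0.   -0.08  0.01] w 0.997 j [   3.   23.  -19.   94.    8.   67. -113.]
```

```bash
python3 -m jog '[[0.0005,0.0035,-0.001,0,0.5],[0,0,0,0,0],[0,0,0,0,-0.3],[0,0,0,0,-1],[0,0,0,0,-1],[0,0,0,0,-1],[0,0,0,0,-1]]'; python3 -c "from h import *;st()"; python3 -m jog '[[0,0,0,0,0.2],[0,0,0,0,1],[0,0,0.02,0,1],[0,0,0.03,0,1],[-0.01,0,0.015,0,1],[0,0,0,0,1]]'; python3 cat.py pics/w5.png
```

```text
t: 11.22
tool_pos: [0.6106, 0.0806, 0.2142]
tool_rot: [20.3, 88.0, -165.1]
contact_force: [-0.3, -0.8, 0.1]
gripper_width: 0.257
t 11.225 pos [0.6106 0.0806 0.2142] yjaw -95.3 xz -0.9994 F [-0.3 -0.8  0.1] T [0.08 0.11 0.2 ] w 0.257 j [   3.   23.  -19.   93.    8.   67. -114.]
t: 11.98
tool_pos: [0.6002, 0.0809, 0.2804]
tool_rot: [19.4, 88.0, -166.1]
contact_force: [-0.4, 0.4, -0.1]
gripper_width: 1.001
t 11.975 pos [0.6002 0.0809 0.2804] yjaw -95.4 xz -0.9994 F [-0.4  0.4 -0.1] T [ 0.07 -0.04  0.01] w 1.001 j [   4.   19.  -20.   90.    7.   74. -113.]
yel [537 223  28  46 905] [ 0.6004 -0.0375  0.2291] ((599.595458984375, -38.714508056640625), (7.42275857925415, 22.002037048339844), 86.19819641113281)
yel [500 224  26  46 854] [ 0.6022 -0.0177  0.2291] ((601.0864868164062, -18.815914154052734), (7.021613597869873, 22.083614349365234), 84.9125747680664)
blue [295 228  13  46 509] [0.6115 0.0899 0.2308] ((609.7398071289062, 90.0910873413086), (5.817523956298828, 22.515066146850586), 87.1700668334961)
blue [334 228  12  45 493] [0.61   0.0709 0.231 ] ((608.4442138671875, 71.04402923583984), (5.610569000244141, 22.0665283203125), 83.69416809082031)
red [402 334  30  32 688] [0.5435 0.0317 0.2278] ((541.5554809570312, 30.986160278320312), (14.852837562561035, 14.903672218322754), 10.429369926452637)
```

View pics/w5.png

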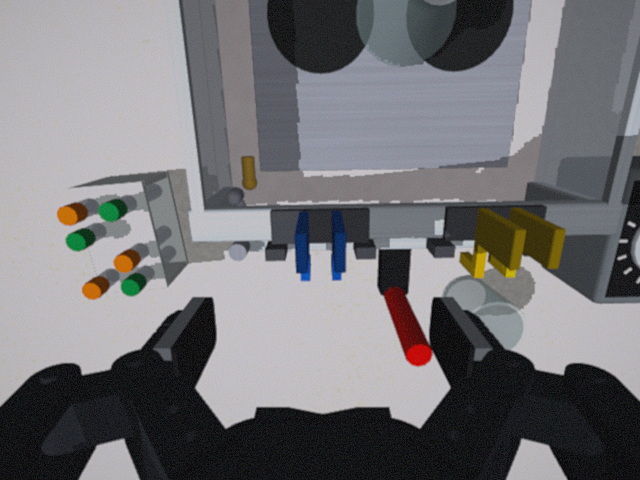

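Blue tabs at (302,245) and (338,245), 19.1 mm apart, are pressed. Yellow is still in. The post top is at (418,354), about (0.5425,0.031). Next I'll go over the post and turn the jaws along its swing.

```bash
python3 -m jog '[[-0.01,-0.008,0,10,0.5],[-0.01,-0.008,0,10,0],[-0.01,-0.008,0,10,0],[-0.01,-0.008,0,10,0],[-0.008,-0.008,0,10,0],[-0.005,-0.006,0,10,0],[0,0,0,5,0],[0,0,0,0,0]]'; python3 -c "from h import *;st()"
```

```text
t: 13.02
tool_pos: [0.5401, 0.0316, 0.2685]
tool_rot: [3.4, 87.3, -114.9]
contact_force: [-0.4, -0.1, -0.9]
gripper_width: 0.497
t 13.025 pos [0.5401 0.0316 0.2685] yjaw -28.3 xz -0.9989 F [-0.4 -0.1 -0.9] T [ 0.07 -0.02  0.03] w 0.497 j [ 15.  13. -29. 100.   9.  70. -44.]
```

```bash
python3 -m jog '[[0.0025,0,-0.018,0,0],[0,0,-0.018,0,0],[0,0,-0.015,0,0],[0,0,0,0,0]]'; python3 -c "from h import *;st()"
```

```text
t: 13.52
tool_pos: [0.5414, 0.0315, 0.211]
tool_rot: [-1.7, 87.2, -120.2]
contact_force: [0.1, -0.6, 0.0]
gripper_width: 0.505
t 13.525 pos [0.5414 0.0315 0.211 ] yjaw -28.5 xz -0.9988 F [ 0.1 -0.6  0. ] T [ 0.04 -0.04  0.04] w 0.505 j [ 14.  16. -28. 104.  11.  64. -46.]
```

```bash
python3 -m jog '[[0,0,0,0,-0.4],[0,0,0,0,-1],[0,0,0,0,-1],[0,0,0,0,-1]]'; python3 -c "from h import *;st()"; python3 - <<'E'
import numpy as np
c=np.array([.5978,.1359]); p=np.array([.542,.031])
for k in range(0,95,9):
    a=-np.radians(k); print(k,(c+np.array([[np.cos(a),-np.sin(a)],[np.sin(a),np.cos(a)]])@(p-c)).round(4))
E
```

```text
t: 14.02
tool_pos: [0.542, 0.0315, 0.2113]
tool_rot: [-0.3, 87.2, -118.8]
contact_force: [1.6, -0.3, -3.7]
gripper_width: 0.171
t 14.025 pos [0.542  0.0315 0.2113] yjaw -28.5 xz -0.9988 F [ 1.6 -0.3 -3.7] T [ 0.1  -0.14  0.02] w 0.171 j [ 15.  16. -28. 104.  11.  64. -46.]
0 [0.542 0.031]
9 [0.5263 0.041 ]
18 [0.5123 0.0534]
27 [0.5005 0.0678]
36 [0.491  0.0838]
45 [0.4842 0.1012]
54 [0.4801 0.1194]
63 [0.479 0.138]
72 [0.4808 0.1566]
81 [0.4855 0.1746]
90 [0.4929 0.1917]
```

```bash
python3 -m jog '[[-0.008,0.0045,0,-4,-1],[-0.008,0.0055,0,-4.5,-1],[-0.007,0.006,0,-4.5,-1],[-0.007,0.0065,0,-4.5,-1]]'; python3 -c "from h import *;st()"
```

```text
t: 14.52
tool_pos: [0.515, 0.0504, 0.2114]
tool_rot: [11.1, 87.3, -125.6]
contact_force: [5.8, -2.2, -5.7]
gripper_width: 0.168
t 14.525 pos [0.515  0.0504 0.2114] yjaw -46.6 xz -0.9989 F [ 5.8 -2.2 -5.7] T [-0.21 -0.88  0.71] w 0.168 j [ 11.  14. -27. 107.   9.  63. -65.]
```

```bash
python3 -m jog '[[-0.007,0.008,0,-4.5,-1],[-0.006,0.008,0,-4.5,-1],[-0.005,0.008,0,-4.5,-1],[-0.004,0.0085,0,-4.5,-1],[-0.004,0.009,0,-4.5,-1]]'; python3 -c "from h import *;st()"
```

```text
t: 15.15
tool_pos: [0.4866, 0.0909, 0.2113]
tool_rot: [10.2, 87.0, -149.5]
contact_force: [1.5, 0.5, -3.6]
gripper_width: 0.171
t 15.15 pos [0.4866 0.0909 0.2113] yjaw -69.7 xz -0.9987 F [ 1.5  0.5 -3.6] T [ 0.61 -0.17  0.19] w 0.171 j [  6.  12. -26. 109.   6.  64. -91.]
```

```bash
python3 -m jog '[[-0.002,0.0095,0,-4,-1],[-0.002,0.0095,0,-4.5,-1],[-0.0015,0.0095,0,-4.5,-1],[0,0.0095,0,-4.5,-1],[0.0005,0.0095,0,-4.5,-1]]'; python3 -c "from h import *;st()"
```

```text
t: 15.78
tool_pos: [0.4772, 0.1377, 0.2113]
tool_rot: [10.3, 86.5, -172.3]
contact_force: [-1.6, -1.5, -1.2]
gripper_width: 0.165
t 15.775 pos [0.4772 0.1377 0.2113] yjaw -92.6 xz -0.9982 F [-1.6 -1.5 -1.2] T [ 0.34 -0.02  0.12] w 0.165 j [   1.   12.  -25.  108.    5.   64. -118.]
```

```bash
python3 -m jog '[[0.001,0.0095,0,-4.5,-1],[0.002,0.0095,0,-4.5,-1],[0.002,0.009,0,-4.5,-1],[0.003,0.009,0,-4.5,-1],[0.003,0.008,0,-4,-1]]'; python3 -c "from h import *;st()"
```

```text
t: 16.4
tool_pos: [0.4865, 0.1829, 0.2113]
tool_rot: [11.5, 86.4, 166.2]
contact_force: [-0.8, -2.2, -2.6]
gripper_width: 0.171
t 16.4 pos [0.4865 0.1829 0.2113] yjaw -115.3 xz -0.9981 F [-0.8 -2.2 -2.6] T [ 0.19 -0.57  0.16] w 0.171 j [  -4.   14.  -23.  106.    4.   64. -144.]
```

```bash
python3 -m jog '[[0.0035,0.008,0,-3,-1],[0.001,0.002,0,-1,-1],[0,0,0,0,-1]]'; python3 - <<'E'
from h import *
st()
for n in ['scene','top']:
    P=cam(n); im,d=ctrl.grab_frame(n); cv2.imwrite(f'pics/{n}9.png',im[...,::-1]); np.savez(f'{n}9.npz',im=im,d=d,E=P[3],k=P[:3])
st()
E
```

```text
t: 16.77
tool_pos: [0.4907, 0.1916, 0.2113]
tool_rot: [13.8, 86.4, 164.3]
contact_force: [-2.0, -1.7, -1.4]
gripper_width: 0.168
t 16.775 pos [0.4907 0.1916 0.2113] yjaw -119.4 xz -0.9981 F [-2.  -1.7 -1.4] T [ 0.2  -0.35  0.07] w 0.168 j [  -6.   15.  -22.  105.    4.   64. -149.]
t 16.875 pos [0.4906 0.1916 0.2113] yjaw -119.4 xz -0.9981 F [-2.4 -2.5 -0.9] T [ 0.14 -0.33  0.09] w 0.169 j [  -6.   15.  -22.  105.    4.   64. -149.]
```

View pics/top9.png

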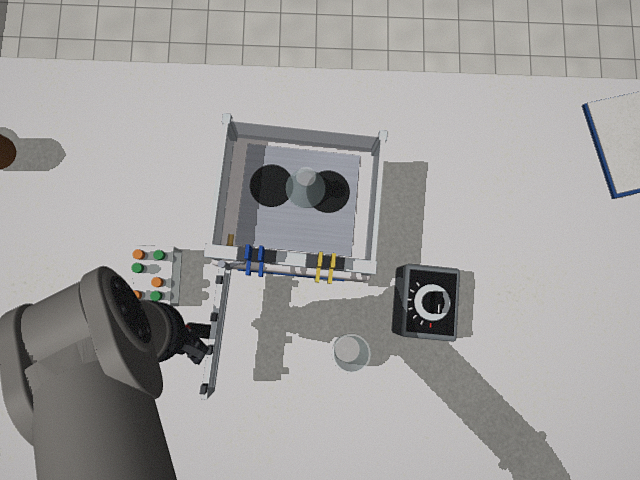

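View pics/scene9.png

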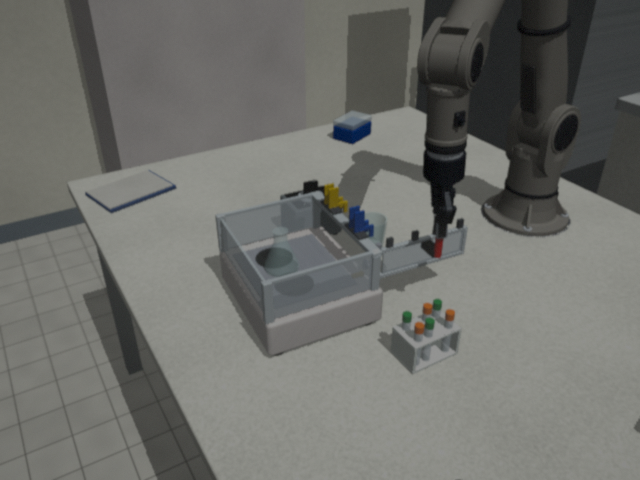

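The top view shows the gate square to the front, running from its hinge at (222,265) to its free end at (207,397) with the gripper on the post. Rack, flask, beaker and knob look unmoved. I'll check the gate angle and those positions with numbers.

```bash
python3 - <<'E'
from h import *
z=np.load('top9.npz');z0=np.load('top0.npz'); P=(*z['k'],z['E']); X=cloud('top',z['d'],P);X0=cloud('top',z0['d'],P)
m=np.zeros((480,640),bool); m[275:400,195:232]=1
m&=(X[...,2]>.155)&(X[...,2]<.185)&(X[...,0]<.585)
q=X[m]; print(m.sum()); v=cv2.fitLine((q[:,:2]*1000).astype(np.float32),cv2.DIST_HUBER,0,.01,.01).ravel(); print(v,'gate dir',np.degrees(np.arctan2(v[1],v[0])), q.min(0),q.max(0))
# shaker yaw from pressed-tab tops/back rail: front rail line
hsv=cv2.cvtColor(z['im'],cv2.COLOR_RGB2HSV); H,S,V=[hsv[...,i].astype(int) for i in range(3)]
for n,mm in {'yel':(H>18)&(H<32)&(S>150)&(V>80),'blue':(H>105)&(H<130)&(S>150)&(V>60)}.items():
    mm=mm&(X[...,2]>.226)&(X[...,2]<.24); c,l,s,ce=cv2.connectedComponentsWithStats(mm.astype(np.uint8))
    for i in range(1,c):
        if s[i,4]>8: print(n,X[l==i].mean(0).round(4))
D=cv2.absdiff(z['im'],z0['im']).max(-1)
for n,(a,b,c,e) in {'beaker':(330,373,332,372),'flask':(165,210,285,328),'rack(visible)':(247,263,130,180)}.items():
    print(n,'median diff',np.median(D[a:b,c:e]),'p95',np.percentile(D[a:b,c:e],95))
sub=X[270:335,400:465]; k=(sub[...,2]>.128)&(sub[...,2]<.16); print(cv2.minAreaRect((sub[k][:,:2]*1000).astype(np.float32)))
E
```

```text
1088
[ 9.9578005e-01 -9.1771901e-02  4.8006290e+02  1.4773032e+02] gate dir -5.2655516 [0.38437106 0.13331868 0.1551708 ] [0.57868295 0.1771708  0.18498574]
yel [ 0.6019 -0.0191  0.2317]
yel [ 0.6006 -0.0392  0.2312]
blue [0.6111 0.0897 0.2313]
blue [0.6094 0.0699 0.2316]
beaker median diff 18.0 p95 49.0
flask median diff 14.0 p95 21.0
rack(visible) median diff 18.0 p95 25.0
((541.1983032226562, -222.8418731689453), (14.458162307739258, 37.51515197753906), 84.94277954101562)
```

```bash
python3 - <<'E'
from h import *
z=np.load('top9.npz')['im'];o=np.load('top0.npz')['im']
g=lambda i:cv2.cvtColor(i,cv2.COLOR_RGB2GRAY).astype(np.float32)
for n,(a,b,c,e) in {'beaker':(325,375,328,372),'flask':(160,215,280,333),'rack(visible)':(244,264,128,182),'bench ref':(60,130,400,560)}.items():
    A,B=g(o)[a:b,c:e],g(z)[a:b,c:e]; print(n,cv2.phaseCorrelate(A,B,cv2.createHanningWindow((e-c,b-a),cv2.CV_32F)),(B-A).mean())
st()
E
```

```text
beaker ((0.4618575233822071, 0.08060181426119684), 0.8926074146694607) 4.418182
flask ((0.044661662763637366, -0.06096887547620966), 0.9674952108183025) 11.090223
rack(visible) ((0.13708608872018857, -0.01634918975908839), 0.9944966872533162) 5.4636145
bench ref ((-0.13200286462981126, -0.07477386451185453), 0.7799782623847326) 19.731518
t 16.875 pos [0.4906 0.1916 0.2113] yjaw -119.4 xz -0.9981 F [-2.4 -2.5 -0.9] T [ 0.14 -0.33  0.09] w 0.169 j [  -6.   15.  -22.  105.    4.   64. -149.]
```

Nothing loose has moved: shifts are under 0.5 px, and the beaker's is explained by changed shadows. The gate is square and firmly held, so I'm handing in.

```bash
python3 -c "
from station import ctrl
print(ctrl.job_done())"
```

```text
the job is handed in; nothing more can be done
None
```

I did the job in the order asked and handed it in at about 17 s, with the gripper still holding the red post and the gate wide open.

- **Knob:** I turned it anticlockwise until it met its stop, where the wrist torque rose to 2.2 N m. Afterwards the white mark stood at the red tick, and the bar was within about 0.5° of the console's axis.
- **Catches:** I squeezed yellow first, then blue. In the last top view the tabs of each catch were about 20 mm apart centre to centre, which is about 26 mm over the faces, so both were fully in.
- **Gate:** I swung it past the detent with no more than about 8 N on the wrist at the readings taken. The last fit put it within 0.3° of square to the front, about 1.57 rad. It was steady, with a light spring force of about 3 N.
- **Rack, flask and beaker:** Comparing the first and last top pictures, the flask and the visible part of the rack shifted less than 0.15 px. The beaker read 0.46 px (under 1 mm), which I put down to shadow changes around the glass, since I never touched it. The arm hid part of the rack in the last top view, but the rack looked unmoved in the scene view.

The gripper's own width reading on the pressed catches (about 22 mm) disagreed with the expected 26 mm. The camera measured 26 mm, and I went by that.

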